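Tighten the four nuts of a cigar-mould clamp in cross order

TASK

The cigar mould in the bench clamp is only loosely held: turn its four brass nuts clockwise, about half a turn each, until every one bears firmly on the plate, hand-tight by feel (about 0.5 N m), without forcing any so hard that the mould is crushed. Work crosswise: after the first nut tighten the one diagonally opposite before its neighbours, so that the plate seats evenly. Then let go, and leave the bottle and the paste cup standing where they are.

Things in the scene. Friction and masses are not known exactly. Their poses are not given: they have to be found in the camera images.
- clamp: bench clamp fixed to the worktop: dark steel base 180 x 278 x 10 mm with four upright threaded studs, holding a closed black cigar mould 325 x 194 x 50 mm, long side along the clamp's x. Origin: centre of the base's underside, z up. The nut axes stand at x = -65 or +65 mm, y = -114 or +114 mm in this frame
- plate: steel pressure plate 174 x 270 x 10 mm with a 4 mm cork facing and side lips, lying loose on the mould under the nuts, the studs passing through its holes; origin: centre of the cork's underside, 60 mm above the worktop; the plate's top is 14 mm above the origin
- nut_1: nut 1 (clamp x -65, y +114 mm; diagonally opposite nut 3). All four nuts are alike: brass, knurled round head 45 mm across and 24 mm tall on a 33 mm collar 14 mm tall with a 6 mm black rubber foot under it; origin on the axis at the collar's underside, head 14 to 38 mm above it, z up; the stud ends 5 to 9 mm above the head. Grip the head across any diameter
- nut_2: nut 2, alike (clamp x -65, y -114 mm; diagonally opposite nut 4). Each nut tightens clockwise seen from above and sinks 8 mm per full turn. Run down loosely, each rubber foot starts 1.0 to 3.4 mm above the plate (too little to measure well), so a nut needs 1.3 to 3.8 rad in all, by feel. A nut stays where it is left, tight or loose
- nut_3: nut 3, alike (clamp x +65, y -114 mm; diagonally opposite nut 1). A loose nut turns with about 0.1 N m; once its foot bears on the plate the torque climbs by about 0.6 N m (the force by about 110 N) per rad. Correctly tight is 0.35 to 0.8 N m (40 to 160 N on the plate), best 0.5 (80 N); from about 1.2 N m (230 N) the mould is crushed
- nut_4: nut 4, alike (clamp x +65, y +114 mm; diagonally opposite nut 2)
- mist_bottle: small clear mist bottle with a white cap, 36 mm across and 129 mm tall, standing to the right of the clamp; origin at the centre of its foot
- paste_cup: small white paste cup, 63 mm across and 36 mm tall, standing to the left of the clamp; origin at the centre of its foot
Things that resemble listed ones, but are neither listed nor needed, are in the scene too. Of the things that look like the mist_bottle, the smallest one is meant. What is meant by the paste_cup is not black, and is the larger of those in its own colour.

How it is judged:
By the outcome, as a careful person would: the job done as asked, in the order asked, and still so for the second after the job is handed in, with the robot touching nothing.
It also fails if it takes over 72 s, if anything falls off the work surface, if the arm or the gripper's body presses on something with over 40 N, if the wrist force passes 120 N, or if a joint passes its speed limit or range.

ROBOT

A 7-joint arm with a two-finger parallel gripper is mounted at the origin on a cart in front of the work surface, level with it; the furniture and walls round the work are solid. World frame = base frame: x ahead of the robot, y to its left, z up, the work surface at z = 0. Lengths are in m, angles in rad, forces in N, time in s.
With the tool pointing down it reaches from about 0.4 to 0.9 m from the base axis. Payload 5.6 kg.
Tool frame: the origin (TCP) lies midway between the tips of the shut fingers; the grasp point (between the pads) lies 19 mm behind it; z points along the fingers, y is the line along which they close (so a half turn about z gives the same grasp; the last joint's range is limited). The gripper opens to 92 mm and grips with 3 to 60 N. Pads are 20 mm wide; open, the fingers measure 128 mm over their backs; the gripper's body (75 mm by 189 mm) begins 69 mm behind the grasp point.
Start: joints at [1.215, 0.468, -0.012, 1.603, 0.006, 1.071, -0.056], TCP at [0.2, -0.618, 0.191] pointing down, gripper open.
Joint ranges: [-2.53, 2.53], [-0.31, 2.02], [-1.57, 1.55], [0.28, 2.44], [-1.29, 4.43], [0.15, 1.84], [-2.92, 2.92]. Speed limits (rad/s): [2.57, 2.57, 3.14, 3.14, 3.14, 3.14, 3.14].

INTERFACE

Orientations are given as [roll, pitch, yaw] about the fixed x, y, z axes, in that order (R = Rz(yaw) Ry(pitch) Rx(roll)).
In Python, from station import monitor, eyes, job_done, regions_of, place_of gives the robot as it stands. The module is installed in compiled form; this text tells all that it offers.
- The arm moves only by the tool servo_tool, never from a script. Its argument "moves" is one flat list of numbers, 5 for each row, row after row: the opening, from 0 (shut) to 1 (fully open), then the shift along the tool's x, y, z each as a share of 0.5 m, from -1 to 1, then the turn about the tool's z as a share of pi/2 rad, from -1 to 1. In form: [fingers, tx, ty, tz, twist, fingers, tx, ty, tz, twist, ...]. A call has 1 to 20 rows; each row shifts and turns the commanded pose from where the row before left it, along the tool's axes as they then stand; what a row does not reach is not made up. A row lasts 1/8 s, in which the tool goes at most 62.5 mm and 10.7 degrees, less where a joint would pass 70% of its speed; a pose out of reach is approached as far as the arm can. A call with a number of a shift or a turn outside -1 to 1 is refused whole. A call with a gripper value outside its range is refused whole. The fingers move at their own pace and stop on an object; "squeeze" is the grip in N (left out, the last holds). Time passes only in rows, so rows that do not move let the fingers close. It gives the time, the measured TCP pose, the force, the opening and the grip force at its end, in the units of the state.
- monitor.get_obs(): the state, without advancing time (a new reading comes with each control period).
- eyes.camera(name): name is "side" or "top" or "wrist"; returns a dict with "color" (400x640x3 uint8, blue, green, red), "mtx" (3x3 intrinsics, pixels), "T" (4x4, takes a point from camera to world coordinates). Camera axes: x right, y up, looking along -z (the intrinsics and any distortion apply to the point x, -y, -z); pixel columns grow to the right and rows downward; lengths in m; the calibration is good to about 2 mm. A picture is of the moment at which its call begins. There is no depth.
- job_done(): hands the job in; it is judged then, once.
Trained networks look in a picture, given as the dict that the camera call returned (one of the last four; its "shot" number tells which), for a name from the list of things; names that differ only in an ending like _2 or _b are one class to them, and where a whole thing is asked for, a point or a joint stands for the part that bears it (a point fixed in the world has none). Each returns a list of dicts, best first, with "p" (0 to 1); they miss things now and then, are a little off and sometimes report something else, mostly with a low value. They report only what shows in the picture. A call takes as long as a camera call. They do not tell look-alikes from the thing itself.
- regions_of(picture, thing): "mask" (400x640 bool, what is visible of it) and "rect" ([left, top, right, bottom] in pixels, round what is visible of it).
- place_of(picture, thing): "uv" ([column, row] in pixels: a listed point, or the origin of a listed thing).
The state is a dict: "time_s": time; "joints": joint angles; "joint_vel": joint speeds; "effort": joint torques, N m; "tcp_pos": TCP position; "tool_rot": TCP orientation; "wrist_force": force on the tool from outside, world axes, zero at the start; "moment": the same for the moment, N m; "width": finger opening in m; "grasp_force": force on a finger pad.
Only numpy, scipy, OpenCV 4.12 (cv2) and the standard library are available. Lean on these libraries where they do the work, as an engineer would, in place of code of your own. Each camera call takes 0.05 s, during which the arm holds its last target. There are 200 camera calls.

## Working session

There is one attempt and no reset: what is moved stays moved. The work goes in short steps, Python scripts to look and compute and a tool call to move; the robot and the scene stay as the last step left them, time stands still between calls to the robot, and variables do not carry over. Pictures are saved under pics/ and viewed, at most 10 in all, crops included, and the job is handed in when it is done.

Besides the shell and the picture viewer there is one more tool, called as name(argument=value, ...), one argument or row to a line, values as JSON. servo_tool: Moves the arm, as the interface text tells. Shift numbers are shares of 0.5 m and turn numbers shares of pi/2 rad, none past 1 either way. Its arguments: {"type":"object","properties":{"moves":{"type":"array"},"squeeze":{"type":"number"}},"required":["moves"]}

```bash
mkdir -p pics
cat > h.py <<'E'
import numpy as np, cv2
from station import monitor, eyes, job_done, regions_of, place_of
def ray(c,uv):
    d=c.get('dist'); K=c['mtx']; p=np.linalg.inv(K)@np.array([uv[0],uv[1],1.]); v=np.array([p[0],-p[1],-p[2]])
    return c['T'][:3,3], c['T'][:3,:3]@v
def at_z(c,uv,z):
    o,d=ray(c,uv); return o+d*(z-o[2])/d[2]
def proj(c,P):
    T=np.linalg.inv(c['T']); q=T[:3,:3]@np.array(P)+T[:3,3]; p=c['mtx']@np.array([q[0],-q[1],-q[2]]); return p[:2]/p[2]
E
python3 - <<'E'
from h import *
ims=[]
for n in ['top','side']:
    c=eyes.camera(n); ims.append(c['color']); print(n,c.keys(),c['T'].round(3).tolist(),c['mtx'].round(1).tolist())
    for t,z in [('nut_1',.08),('clamp',0),('plate',.06),('mist_bottle',0),('paste_cup',0)]:
        for r in place_of(c,t): print(t,round(r['p'],2),np.round(r['uv']),at_z(c,r['uv'],z).round(3))
cv2.imwrite('pics/a.png',ims[0]);cv2.imwrite('pics/b.png',ims[1])
o=monitor.get_obs();print({k:np.round(v,3).tolist() for k,v in o.items()})
E
```

```text
top dict_keys(['color', 'mtx', 'T', 'shot']) [[0.025, 0.998, -0.062, 0.468], [-0.999, 0.028, 0.033, 0.057], [0.035, 0.061, 0.997, 0.942], [0.0, 0.0, 0.0, 1.0]] [[371.4, 0.0, 322.8], [0.0, 371.4, 192.4], [0.0, 0.0, 1.0]]
nut_1 0.84 [257. 218.] [0.46  0.178 0.08 ]
nut_1 0.77 [355. 160.] [ 0.599 -0.047  0.08 ]
nut_1 0.65 [360. 212.] [ 0.48 -0.06  0.08]
nut_1 0.63 [254. 160.] [0.592 0.189 0.08 ]
plate 0.64 [306. 187.] [0.534 0.067 0.06 ]
mist_bottle 0.97 [440. 205.] [ 0.504 -0.276  0.   ]
mist_bottle 0.6 [406. 203.] [ 0.506 -0.189  0.   ]
paste_cup 0.88 [200. 238.] [0.403 0.329 0.   ]
paste_cup 0.76 [209. 159.] [0.604 0.314 0.   ]
paste_cup 0.66 [219. 195.] [0.512 0.287 0.   ]
side dict_keys(['color', 'mtx', 'T', 'shot']) [[0.993, 0.041, -0.111, 0.417], [-0.117, 0.443, -0.889, -0.771], [0.013, 0.896, 0.444, 0.472], [0.0, 0.0, 0.0, 1.0]] [[361.7, 0.0, 321.7], [0.0, 361.7, 195.1], [0.0, 0.0, 1.0]]
nut_1 0.84 [297. 173.] [0.461 0.158 0.08 ]
nut_1 0.76 [308. 209.] [ 0.474 -0.054  0.08 ]
nut_1 0.73 [364. 206.] [ 0.605 -0.053  0.08 ]
nut_1 0.72 [344. 165.] [0.601 0.204 0.08 ]
clamp 0.9 [327. 211.] [0.537 0.073 0.   ]
plate 0.76 [328. 193.] [0.536 0.064 0.06 ]
mist_bottle 0.63 [291. 277.] [ 0.429 -0.189  0.   ]
paste_cup 0.62 [277. 176.] [0.403 0.323 0.   ]
paste_cup 0.51 [310. 181.] [0.509 0.273 0.   ]
paste_cup 0.44 [337. 176.] [0.6   0.309 0.   ]
{'time_s': 0.6, 'joints': [1.215, 0.467, -0.012, 1.603, 0.006, 1.071, -0.056], 'joint_vel': [-0.0, -0.001, 0.001, -0.002, -0.0, 0.002, -0.0], 'effort': [-0.001, -52.013, -0.012, -24.395, -0.057, 0.012, 0.0], 'tcp_pos': [0.2, -0.618, 0.191], 'tool_rot': [3.142, 0.0, 0.313], 'wrist_force': [0.29, -0.132, -0.229], 'moment': [-0.073, 0.0, -0.009], 'grasp_force': 0.0, 'width': 0.092}
```

View pics/a.png

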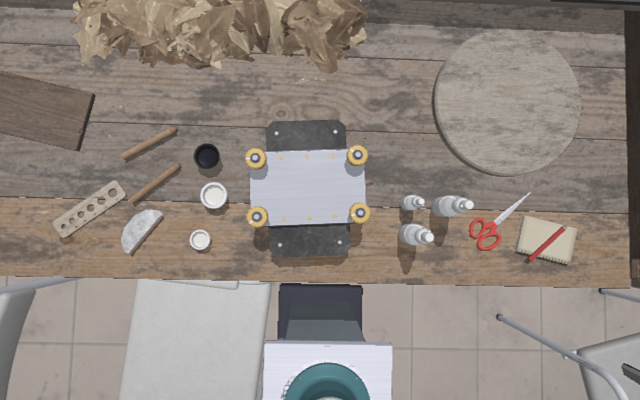

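View pics/b.png

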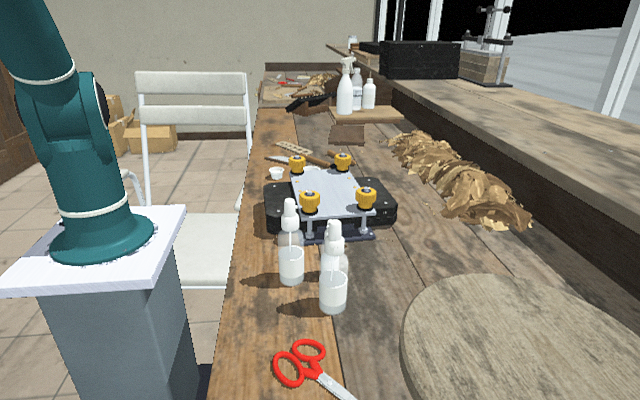

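```bash
cat >> h.py <<'E'
from scipy.optimize import least_squares
N=np.array([[-65,114],[-65,-114],[65,-114],[65,114]])/1e3
def nuts(q):
    c,s=np.cos(q[2]),np.sin(q[2]); return N@np.array([[c,s],[-s,c]])+q[:2]
def fit(obs,q0,h=0.082):  # obs: list of (cam, uv, nut index)
    f=lambda q: np.concatenate([proj(c,[*nuts(q)[i],h])-uv for c,uv,i in obs])
    r=least_squares(f,q0,loss='soft_l1',f_scale=2.); return r.x,r.fun
E
python3 - <<'E'
from h import *
q=np.array([.534,.066,0.07])
for n in ['top','side','both']:
    if n!='both':
        c=eyes.camera(n); ob=[]
        for r in place_of(c,'nut_1'):
            if r['p']<.4: continue
            P=at_z(c,r['uv'],.082)[:2]; ob.append((c,r['uv'],int(np.argmin(np.linalg.norm(nuts(q)-P,axis=1)))))
        if n=='top': o1=ob
    else: ob=o1+ob
    x,f=fit(ob,q); print(n,len(ob),x.round(4),nuts(x).round(4).tolist(),f.round(1))
E
```

```text
top 4 [0.5327 0.0632 0.0306] [[0.4642, 0.1751], [0.4712, -0.0528], [0.6012, -0.0488], [0.5942, 0.1791]] [ 1.  -1.4  0.5  1.2 -0.6  1.  -0.8 -0.9]
side 4 [0.534  0.0571 0.0572] [[0.4626, 0.1672], [0.4756, -0.0605], [0.6054, -0.053], [0.5924, 0.1746]] [-0.7 -2.8  1.3  2.1  0.9  0.3 -1.9 -0. ]
both 8 [0.5339 0.0625 0.0416] [[0.4642, 0.1737], [0.4737, -0.0541], [0.6036, -0.0487], [0.5941, 0.1792]] [ 1.  -2.4  1.   0.1 -0.   1.  -0.8 -0.9 -1.8 -4.1  0.1  1.2  1.4 -0.6
 -1.6 -0.6]
```

servo_tool(
  moves=[1,0,0,-0.1,0,1,0,0,-0.1,-0.1],
)

```text
time_s: 1.05
tcp_pos: [0.1999, -0.6181, 0.2915]
tool_rot: [-3.14, 0.0, 0.474]
wrist_force: [0.3, -0.2, -0.1]
width: 0.0921
grasp_force: 0.0
```

Run:
```python
from h import *
o=monitor.get_obs();print({k:np.round(v,3).tolist() for k,v in o.items()})
```

```text
{'time_s': 1.05, 'joints': [1.234, 0.393, -0.039, 1.483, 0.016, 1.268, 0.097], 'joint_vel': [0.173, -0.266, -0.24, -0.542, 0.091, 0.786, 1.213], 'effort': [-0.858, -48.371, 0.555, -24.072, -0.162, -0.655, -1.617], 'tcp_pos': [0.2, -0.618, 0.292], 'tool_rot': [-3.14, 0.0, 0.474], 'wrist_force': [0.285, -0.161, -0.101], 'moment': [-0.051, 0.011, 0.013], 'grasp_force': 0.0, 'width': 0.092}
```

servo_tool(
  moves=[1,0.0909,-0.0689,0,0,1,0.0909,-0.0689,0,0,1,0.0909,-0.0689,0,0,1,0.0909,-0.0689,0,0,1,0.0909,-0.0689,0,0,1,0.0909,-0.0689,0,0,1,0.0909,-0.0689,0,0,1,0.0909,-0.0689,0,0,1,0.0909,-0.0689,0,0,1,0.0909,-0.0689,0,0,1,0.0909,-0.0689,0,0,1,0,0,0,-0.1,1,0,0,0,-0.1,1,0,0,0,-0.1,1,0,0,0,-0.1,1,0,0,0,-0.1,1,0,0,0,-0.1,1,0,0,0,-0.1,1,0,0,0,0],
)

```text
time_s: 3.42
tcp_pos: [0.4742, -0.0543, 0.2909]
tool_rot: [3.141, 0.0, 1.568]
wrist_force: [0.0, 0.5, -0.3]
width: 0.0918
grasp_force: 0.0
```

```bash
cat > look.py <<'E'
from h import *
import sys
c=eyes.camera('wrist'); cv2.imwrite(f'pics/{sys.argv[1]}.png',c['color'])
o=monitor.get_obs();print({k:np.round(v,3).tolist() for k,v in o.items() if k not in('joint_vel','effort')})
print(c['T'].round(3).tolist(),c['mtx'].round(0).tolist())
for r in place_of(c,'nut_1'): print(round(r['p'],2),np.round(r['uv'],1),at_z(c,r['uv'],.082).round(4))
for r in regions_of(c,'nut_1'): print(round(r['p'],2),np.round(r['rect'],1))
E
python3 look.py w1
```

```text
{'time_s': 3.475, 'joints': [0.617, 0.126, -0.617, 1.855, 0.078, 1.185, -0.031], 'tcp_pos': [0.474, -0.054, 0.291], 'tool_rot': [3.141, 0.0, 1.566], 'wrist_force': [0.266, 0.532, 0.212], 'moment': [-0.066, -0.107, -0.065], 'grasp_force': 0.0, 'width': 0.092}
[[1.0, 0.004, 0.002, 0.474], [-0.004, 0.957, 0.289, 0.028], [-0.001, -0.289, 0.957, 0.485], [0.0, 0.0, 0.0, 1.0]] [[334.0, 0.0, 317.0], [0.0, 334.0, 196.0], [0.0, 0.0, 1.0]]
0.92 [319.  165.8] [ 0.4757 -0.0546  0.082 ]
0.9 [423.4 160.4] [ 0.603  -0.0484  0.082 ]
0.85 [301.3 151.2 342.5 193.6]
0.72 [409.8 145.1 455.4 187.1]
```

View pics/w1.png

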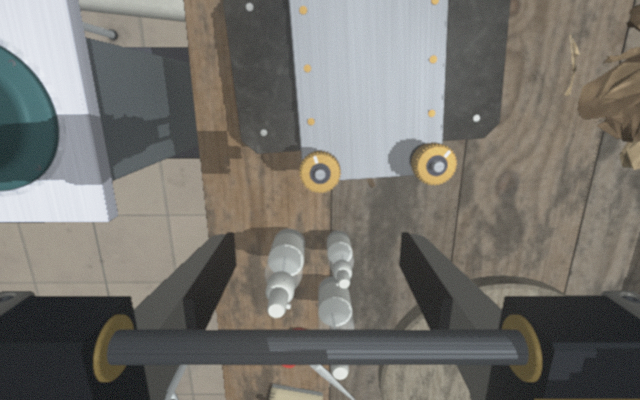

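```bash
cat > yel.py <<'E'
from h import *
c=eyes.camera('wrist'); hsv=cv2.cvtColor(c['color'],cv2.COLOR_BGR2HSV)
m=cv2.inRange(hsv,(12,90,80),(32,255,255)); m[230:]=0
for k in cv2.findContours(m,cv2.RETR_EXTERNAL,cv2.CHAIN_APPROX_NONE)[0]:
    if cv2.contourArea(k)<300: continue
    e=cv2.minEnclosingCircle(k); print(np.round(e[0],1),round(e[1],1),at_z(c,e[0],.12)[:2].round(4),at_z(c,e[0],.108)[:2].round(4))
E
python3 yel.py
```

```text
[319.1 172.1] 20.7 [ 0.4756 -0.054 ] [ 0.4756 -0.0567]
[434.5 163. ] 21.9 [ 0.6034 -0.0443] [ 0.6077 -0.0466]
```

servo_tool(
  moves=[1,0,0,0,-0.114,1,0,0,0,-0.114,1,0,0,0,-0.114,1,0,0,0,-0.114,1,0,0,0,-0.114,1,0,0,0,-0.114,1,0,0,0,-0.114,1,0,0,0,-0.114,1,0,0,0,-0.114,1,0,0,0,-0.114,1,0,0,0,-0.114,1,0,0,0,-0.114,1,0,0,0,-0.114,1,0,0,0,-0.114,1,0,0,0.1,0,1,0,0,0.1,0],
)

```text
time_s: 5.62
tcp_pos: [0.4747, -0.0547, 0.1901]
tool_rot: [-3.139, 0.0, -2.209]
wrist_force: [0.2, -0.6, -0.1]
width: 0.092
grasp_force: 0.0
```

```bash
python3 look.py w2; python3 yel.py
```

```text
{'time_s': 5.675, 'joints': [0.772, 0.298, -0.839, 1.981, 0.262, 0.983, 2.309], 'tcp_pos': [0.47, -0.054, 0.184], 'tool_rot': [3.133, -0.004, -2.209], 'wrist_force': [-3.474, 0.009, -3.499], 'moment': [0.12, 0.149, 0.009], 'grasp_force': 0.0, 'width': 0.092}
[[-0.803, -0.571, -0.172, 0.426], [0.596, -0.769, -0.23, -0.12], [-0.001, -0.287, 0.958, 0.384], [0.0, 0.0, 0.0, 1.0]] [[334.0, 0.0, 317.0], [0.0, 334.0, 196.0], [0.0, 0.0, 1.0]]
0.83 [313.5 189.6] [ 0.4791 -0.0545  0.082 ]
0.79 [437.3 366.9 466.4 388.6]
0.74 [287.2 169.3 344.4 223.9]
0.64 [218.5 268.3 237.4 308.1]
0.62 [340.2 386.  373.2 400. ]
[311.5 197.4] 27.7 [ 0.4752 -0.0574] [ 0.4775 -0.0546]
```

servo_tool(
  moves=[1,-0.002,-0.004,0.05,0,1,0,0,0.05,0,1,0,0,0.05,0,1,0,0,0.05,0,1,0,0,0,0,1,0,0,0,0],
)

```text
time_s: 6.58
tcp_pos: [0.4782, -0.0548, 0.0928]
tool_rot: [-3.138, 0.001, -2.207]
wrist_force: [0.8, -0.7, 0.1]
width: 0.0921
grasp_force: 0.0
```

servo_tool(
  moves=[0.3,0,0,0,0,0.3,0,0,0,0,0.3,0,0,0,0,0.3,0,0,0,0],
  squeeze=40,
)

```text
time_s: 7.08
tcp_pos: [0.4764, -0.0547, 0.0909]
tool_rot: [-3.141, -0.0, -2.207]
wrist_force: [-0.4, 0.7, 0.0]
width: 0.0537
grasp_force: 0.0
```

```bash
cat > st.py <<'E'
from h import *
o=monitor.get_obs();R=o['tool_rot'];p=R[2]
f=o['wrist_force'];c,s=np.cos(p),np.sin(p)
print('t',round(o['time_s'],2),'tcp',np.round(o['tcp_pos'],4),'yaw',round(p,3),'j',np.round(o['joints'],2),'vmax',round(float(np.abs(o['joint_vel']).max()),3))
print('F',np.round(f,1),'F_tool',np.round([c*f[0]+s*f[1],s*f[0]-c*f[1]],1),'M',np.round(o['moment'],3),'w',round(o['width'],4),'g',round(o['grasp_force'],1))
E
python3 st.py
```

```text
t 7.08 tcp [ 0.4764 -0.0547  0.0909] yaw -2.207 j [ 0.67  0.44 -0.75  2.06  0.42  0.8   2.17] vmax 0.004
F [-0.4  0.7  0. ] F_tool [-0.3  0.7] M [ 0.161 -0.149 -0.033] w 0.0537 g 0.0
```

servo_tool(
  moves=[0.1,0,0,0,0,0.1,0,0,0,0,0.1,0,0,0,0],
  squeeze=40,
)

```text
time_s: 7.45
tcp_pos: [0.477, -0.0551, 0.0908]
tool_rot: [-3.141, 0.0, -2.207]
wrist_force: [3.8, -2.5, -2.2]
width: 0.0424
grasp_force: 40.0
```

```bash
python3 st.py
```

```text
t 7.45 tcp [ 0.477  -0.0551  0.0908] yaw -2.207 j [ 0.67  0.44 -0.75  2.06  0.42  0.8   2.17] vmax 0.002
F [ 3.8 -2.5 -2.2] F_tool [-0.2 -4.5] M [-0.371 -0.751 -0.022] w 0.0424 g 40.0
```

servo_tool(
  moves=[0.1,0,-0.001,0.0004,0.1,0.1,0,0,0.0004,0.1,0.1,0,0,0.0004,0.1,0.1,0,0,0.0004,0.1,0.1,0,0,0.0004,0.1],
)

```text
time_s: 8.07
tcp_pos: [0.4772, -0.0553, 0.0898]
tool_rot: [-3.141, 0.001, -2.997]
wrist_force: [2.2, -2.1, -2.2]
width: 0.0429
grasp_force: 40.0
```

```bash
python3 st.py
```

```text
t 8.07 tcp [ 0.4772 -0.0553  0.0898] yaw -2.997 j [ 0.52  0.4  -0.57  2.06  0.31  0.76  1.48] vmax 1.094
F [ 2.2 -2.1 -2.2] F_tool [-1.8 -2.3] M [-0.388 -0.692  0.088] w 0.0429 g 40.0
```

servo_tool(
  moves=[0.1,0,0,0.0004,0.1,0.1,0,0,0.0004,0.1,0.1,0,0,0.0004,0.1],
)

```text
time_s: 8.45
tcp_pos: [0.4772, -0.0554, 0.0892]
tool_rot: [-3.141, 0.001, 2.815]
wrist_force: [1.5, -2.8, -2.3]
width: 0.043
grasp_force: 40.0
```

```bash
python3 st.py
```

```text
t 8.45 tcp [ 0.4772 -0.0554  0.0892] yaw 2.815 j [ 0.44  0.38 -0.46  2.07  0.24  0.75  1.07] vmax 1.103
F [ 1.5 -2.8 -2.3] F_tool [-2.3 -2.1] M [-0.542 -0.658  0.13 ] w 0.043 g 40.0
```

servo_tool(
  moves=[0.1,0,0,0.0004,0.1,0.1,0,0,0.0004,0.1,0.1,0,0,0.0004,0.1],
)

```text
time_s: 8.82
tcp_pos: [0.4771, -0.0555, 0.0886]
tool_rot: [3.142, 0.001, 2.343]
wrist_force: [1.8, -3.9, -1.6]
width: 0.0427
grasp_force: 40.0
```

```bash
python3 st.py
```

```text
t 8.82 tcp [ 0.4771 -0.0555  0.0886] yaw 2.343 j [ 0.35  0.36 -0.36  2.08  0.19  0.73  0.65] vmax 1.112
F [ 1.8 -3.9 -1.6] F_tool [-4.1 -1.4] M [-0.683 -0.678  0.057] w 0.0427 g 40.0
```

servo_tool(
  moves=[0.1,0,0,0.0004,0.1,0.1,0,0,0.0004,0.1,0.1,0,0,0.0004,0.1],
)

```text
time_s: 9.2
tcp_pos: [0.477, -0.0556, 0.0881]
tool_rot: [3.141, 0.001, 1.873]
wrist_force: [0.8, -4.3, -0.9]
width: 0.0427
grasp_force: 40.0
```

```bash
python3 st.py
```

```text
t 9.2 tcp [ 0.477  -0.0556  0.0881] yaw 1.873 j [ 0.26  0.35 -0.25  2.08  0.13  0.73  0.23] vmax 1.115
F [ 0.8 -4.3 -0.9] F_tool [-4.3 -0.5] M [-0.767 -0.5    0.327] w 0.0427 g 40.0
```

servo_tool(
  moves=[0.1,0,0,0.0003,0.08,0.1,0,0,0.0003,0.08,0.1,0,0,0,0],
)

```text
time_s: 9.57
tcp_pos: [0.477, -0.0556, 0.0878]
tool_rot: [3.141, 0.001, 1.626]
wrist_force: [1.4, -4.9, 0.1]
width: 0.0424
grasp_force: 40.0
```

```bash
python3 st.py
```

```text
t 9.57 tcp [ 0.477  -0.0556  0.0878] yaw 1.626 j [ 0.22  0.34 -0.2   2.08  0.1   0.72  0.01] vmax 0.032
F [ 1.4 -4.9  0.1] F_tool [-4.9  1.1] M [-1.028 -0.425 -0.278] w 0.0424 g 40.0
```

servo_tool(
  moves=[0.1,0,0,0.0002,0.05],
)

```text
time_s: 9.7
tcp_pos: [0.477, -0.0556, 0.0878]
tool_rot: [3.141, 0.001, 1.549]
wrist_force: [-0.1, -4.6, 1.5]
width: 0.0427
grasp_force: 40.0
```

```bash
python3 st.py
```

```text
t 9.7 tcp [ 0.477  -0.0556  0.0878] yaw 1.549 j [ 0.2   0.34 -0.18  2.09  0.09  0.72 -0.06] vmax 0.572
F [-0.1 -4.6  1.5] F_tool [-4.6 -0. ] M [-1.055 -0.328  0.565] w 0.0427 g 40.0
```

servo_tool(
  moves=[1,0,0,0,0,1,0,0,0,0,1,0,0,-0.1,0,1,0,0,-0.11,0,1,0.0942,0.0464,0,0,1,0.0942,0.0464,0,0,1,0.0942,0.0464,0,0,1,0.0942,0.0464,0,0,1,0.0942,0.0464,0,0,1,0,0,0,-0.1,1,0,0,0,-0.1,1,0,0,0,-0.1,1,0,0,0,-0.1,1,0,0,0,-0.1,1,0,0,0,-0.1,1,0,0,0,-0.1,1,0,0,0,-0.1],
)

```text
time_s: 11.82
tcp_pos: [0.5976, 0.1781, 0.1922]
tool_rot: [-3.141, -0.002, 2.811]
wrist_force: [0.0, 1.0, 0.4]
width: 0.0917
grasp_force: 0.0
```

servo_tool(
  moves=[1,0,0,0,-0.1,1,0,0,0,-0.1,1,0,0,0,-0.1,1,0,0,0,-0.1,1,0,0,0,-0.1,1,0,0,0,-0.1,1,0,0,0,-0.1,1,0,0,0,0,1,0,0,0,0],
)

```text
time_s: 12.95
tcp_pos: [0.598, 0.1778, 0.1924]
tool_rot: [3.141, -0.0, -2.382]
wrist_force: [0.6, 0.7, -0.6]
width: 0.0917
grasp_force: 0.0
```

```bash
python3 st.py; python3 look.py w3|tail -n +3; python3 yel.py
```

```text
t 12.95 tcp [0.598  0.1778 0.1924] yaw -2.382 j [ 0.21  0.56 -0.78  1.63  0.42  1.13  1.65] vmax 0.006
F [ 0.6  0.7 -0.6] F_tool [-0.9  0.1] M [ 0.056 -0.102  0.004] w 0.0917 g 0.0
0.92 [422.5  70.9] [0.4616 0.1732 0.082 ]
0.69 [324.6 186.7] [0.5932 0.1834 0.082 ]
0.64 [111.2  13.6] [ 0.6076 -0.0446  0.082 ]
0.95 [ 47.2   2.4 137.7  39.2]
0.8 [295.8 164.7 350.9 223.6]
0.69 [398.5  38.1 468.1 101.9]
[324.8 192.5] 27.8 [0.5902 0.1794] [0.5925 0.182 ]
[435.2  66.6] 35.1 [0.4629 0.1713] [0.4595 0.1735]
[90.5  7. ] 40.1 [ 0.6062 -0.037 ] [ 0.6092 -0.0441]
```

servo_tool(
  moves=[1,0.0036,0.0122,0.05,0,1,0,0,0.05,0,1,0,0,0.05,0,1,0,0,0.053,0,1,0,0,0,0,0.1,0,0,0,0,0.1,0,0,0,0,0.1,0,0,0,0,0.1,0,0,0,0,0.1,0,0,0,0,0.1,0,0,0,0],
  squeeze=40,
)

```text
time_s: 14.52
tcp_pos: [0.5926, 0.1813, 0.0912]
tool_rot: [3.141, -0.0, -2.379]
wrist_force: [-0.9, 1.8, 1.6]
width: 0.0424
grasp_force: 40.0
```

```bash
python3 st.py
```

```text
t 14.53 tcp [0.5926 0.1813 0.0912] yaw -2.379 j [ 0.17  0.66 -0.72  1.72  0.52  0.96  1.58] vmax 0.001
F [-0.9  1.8  1.6] F_tool [-0.6  1.9] M [0.208 0.133 0.012] w 0.0424 g 40.0
```

servo_tool(
  moves=[0.1,0,0,0.0004,0.1,0.1,0,0,0.0004,0.1,0.1,0,0,0.0004,0.1,0.1,0,0,0.0004,0.1,0.1,0,0,0.0004,0.1,0.1,0,0,0.0004,0.1],
)

```text
time_s: 15.28
tcp_pos: [0.5929, 0.1804, 0.09]
tool_rot: [-3.141, 0.0, 2.956]
wrist_force: [-0.2, -1.1, 1.4]
width: 0.0425
grasp_force: 40.0
```

```bash
python3 st.py
```

```text
t 15.28 tcp [0.5929 0.1804 0.09  ] yaw 2.956 j [ 0.02  0.6  -0.5   1.73  0.35  0.9   0.75] vmax 1.082
F [-0.2 -1.1  1.4] F_tool [ 0.  -1.1] M [-0.203  0.006  0.07 ] w 0.0425 g 40.0
```

servo_tool(
  moves=[0.1,0,0,0.0004,0.1,0.1,0,0,0.0004,0.1,0.1,0,0,0.0004,0.1],
)

```text
time_s: 15.65
tcp_pos: [0.5927, 0.18, 0.0894]
tool_rot: [-3.14, 0.001, 2.485]
wrist_force: [-1.4, -1.7, 2.2]
width: 0.0423
grasp_force: 40.0
```

```bash
python3 st.py
```

```text
t 15.65 tcp [0.5927 0.18   0.0894] yaw 2.485 j [-0.06  0.57 -0.39  1.74  0.27  0.88  0.34] vmax 1.081
F [-1.4 -1.7  2.2] F_tool [ 0.  -2.2] M [-0.408  0.101  0.114] w 0.0423 g 40.0
```

servo_tool(
  moves=[0.1,0,0,0.0004,0.1,0.1,0,0,0.0004,0.1,0.1,0,0,0.0004,0.1],
)

```text
time_s: 16.02
tcp_pos: [0.5924, 0.1798, 0.0889]
tool_rot: [-3.14, 0.001, 2.014]
wrist_force: [-2.8, -2.9, 3.9]
width: 0.0425
grasp_force: 40.0
```

```bash
python3 st.py
```

```text
t 16.02 tcp [0.5924 0.1798 0.0889] yaw 2.014 j [-0.14  0.56 -0.28  1.75  0.19  0.87 -0.06] vmax 1.08
F [-2.8 -2.9  3.9] F_tool [-1.5 -3.8] M [-0.597  0.359  0.235] w 0.0425 g 40.0
```

servo_tool(
  moves=[0.1,0,0,0.0004,0.1,0.1,0,0,0.0004,0.1],
)

```text
time_s: 16.27
tcp_pos: [0.5921, 0.1797, 0.0885]
tool_rot: [-3.14, 0.002, 1.701]
wrist_force: [-3.6, -3.2, 4.6]
width: 0.0424
grasp_force: 40.0
```

```bash
python3 st.py
```

```text
t 16.27 tcp [0.5921 0.1797 0.0885] yaw 1.701 j [-0.2   0.55 -0.21  1.75  0.14  0.86 -0.34] vmax 1.078
F [-3.6 -3.2  4.6] F_tool [-2.7 -4. ] M [-0.761  0.618  0.502] w 0.0424 g 40.0
```

servo_tool(
  moves=[0.1,0,0,0.0002,0.05],
)

```text
time_s: 16.4
tcp_pos: [0.592, 0.1797, 0.0885]
tool_rot: [-3.14, 0.003, 1.624]
wrist_force: [-2.6, -2.9, 4.4]
width: 0.0425
grasp_force: 40.0
```

```bash
python3 st.py
```

```text
t 16.4 tcp [0.592  0.1797 0.0885] yaw 1.624 j [-0.21  0.54 -0.19  1.75  0.13  0.86 -0.4 ] vmax 0.519
F [-2.6 -2.9  4.4] F_tool [-2.8 -2.8] M [-0.804  0.636  0.587] w 0.0425 g 40.0
```

servo_tool(
  moves=[1,0,0,0,0,1,0,0,0,0,1,0,0,-0.07,0,1,0,0,-0.07,0,1,-0.001,-0.0867,0,0,1,-0.001,-0.0867,0,0,1,0,-0.0867,0,0,1,0,0,0,-0.1,1,0,0,0,-0.1,1,0,0,0,-0.1,1,0,0,0,-0.1,1,0,0,0,-0.1,1,0,0,0,-0.1,1,0,0,0,-0.1,1,0,0,0,-0.1,1,0,0,0,-0.1,1,0,0,0,-0.1,1,0,0,0,-0.1,1,0,0,0,-0.1,1,0,0,0,-0.1],
)

```text
time_s: 18.9
tcp_pos: [0.4632, 0.173, 0.1582]
tool_rot: [3.141, 0.001, -2.609]
wrist_force: [-0.5, -0.1, -0.3]
width: 0.0919
grasp_force: 0.0
```

servo_tool(
  moves=[1,0,0,0,0,1,0,0,0,0],
)

```text
time_s: 19.15
tcp_pos: [0.4631, 0.1728, 0.1582]
tool_rot: [3.141, 0.0, -2.618]
wrist_force: [0.1, -0.5, 0.1]
width: 0.0917
grasp_force: 0.0
```

```bash
python3 st.py;  python3 yel.py
```

```text
t 19.15 tcp [0.4631 0.1728 0.1582] yaw -2.618 j [ 0.08  0.31 -0.6   1.98  0.22  0.91  1.47] vmax 0.007
F [ 0.1 -0.5  0.1] F_tool [ 0.1 -0.5] M [ 0.126 -0.154 -0.003] w 0.0917 g 0.0
[ 11.5 212.5] 20.1 [ 0.5759 -0.0217] [ 0.5853 -0.0296]
[318.  206.3] 31.9 [0.459  0.1715] [0.4624 0.1735]
[28.5 59.7] 44.9 [ 0.466  -0.0406] [ 0.4698 -0.0496]
```

servo_tool(
  moves=[1,0,0,0.045,0,1,0,0,0.045,0,1,0,0,0.045,0,1,0,0,0,0,0.1,0,0,0,0,0.1,0,0,0,0,0.1,0,0,0,0,0.1,0,0,0,0,0.1,0,0,0,0,0.1,0,0,0,0],
  squeeze=40,
)

```text
time_s: 20.45
tcp_pos: [0.4631, 0.1727, 0.0908]
tool_rot: [-3.141, 0.0, -2.615]
wrist_force: [-1.0, -1.6, 1.9]
width: 0.0425
grasp_force: 40.0
```

```bash
python3 st.py
```

```text
t 20.45 tcp [0.4631 0.1727 0.0908] yaw -2.615 j [ 0.04  0.41 -0.55  2.03  0.31  0.78  1.4 ] vmax 0.002
F [-1.  -1.6  1.9] F_tool [ 1.7 -0.8] M [ 0.027 -0.072  0.018] w 0.0425 g 40.0
```

servo_tool(
  moves=[0.1,0,0,0.0004,0.1,0.1,0,0,0.0004,0.1,0.1,0,0,0.0004,0.1,0.1,0,0,0.0004,0.1,0.1,0,0,0.0004,0.1,0.1,0,0,0.0004,0.1],
)

```text
time_s: 21.2
tcp_pos: [0.4632, 0.1718, 0.0896]
tool_rot: [-3.14, 0.001, 2.72]
wrist_force: [-0.6, -3.6, 2.2]
width: 0.0427
grasp_force: 40.0
```

```bash
python3 st.py
```

```text
t 21.2 tcp [0.4632 0.1718 0.0896] yaw 2.72 j [-0.14  0.38 -0.34  2.04  0.18  0.75  0.56] vmax 1.108
F [-0.6 -3.6  2.2] F_tool [-0.9 -3.5] M [-0.605 -0.128  0.084] w 0.0427 g 40.0
```

servo_tool(
  moves=[0.1,0,0,0.0004,0.1,0.1,0,0,0.0004,0.1,0.1,0,0,0.0004,0.1],
)

```text
time_s: 21.58
tcp_pos: [0.4629, 0.1714, 0.0889]
tool_rot: [-3.14, 0.001, 2.249]
wrist_force: [-0.8, -4.4, 3.1]
width: 0.0424
grasp_force: 40.0
```

```bash
python3 st.py
```

```text
t 21.57 tcp [0.4629 0.1714 0.0889] yaw 2.249 j [-0.22  0.37 -0.24  2.05  0.13  0.74  0.14] vmax 1.112
F [-0.8 -4.4  3.1] F_tool [-3.  -3.4] M [-0.854  0.062  0.101] w 0.0424 g 40.0
```

servo_tool(
  moves=[0.1,0,0,0.0004,0.1,0.1,0,0,0.0004,0.1,0.1,0,0,0.0004,0.1],
)

```text
time_s: 21.95
tcp_pos: [0.4624, 0.1712, 0.0883]
tool_rot: [-3.14, 0.002, 1.778]
wrist_force: [-2.1, -4.0, 4.4]
width: 0.0422
grasp_force: 40.0
```

```bash
python3 st.py
```

```text
t 21.95 tcp [0.4624 0.1712 0.0883] yaw 1.778 j [-0.31  0.36 -0.13  2.06  0.07  0.73 -0.28] vmax 1.114
F [-2.1 -4.   4.4] F_tool [-3.5 -2.9] M [-1.034  0.341  0.038] w 0.0422 g 40.0
```

servo_tool(
  moves=[0.1,0,0,0.0004,0.1,0.1,0,0,0.0004,0.1,0.1,0,0,0.0004,0.1],
)

```text
time_s: 22.32
tcp_pos: [0.462, 0.1712, 0.0877]
tool_rot: [-3.14, 0.003, 1.306]
wrist_force: [-3.5, -4.7, 5.8]
width: 0.0426
grasp_force: 40.0
```

```bash
python3 st.py
```

```text
t 22.32 tcp [0.462  0.1712 0.0877] yaw 1.306 j [-0.4   0.35 -0.03  2.06  0.02  0.73 -0.7 ] vmax 1.116
F [-3.5 -4.7  5.8] F_tool [-5.4 -2.2] M [-1.115  0.646  0.117] w 0.0426 g 40.0
```

servo_tool(
  moves=[0.1,0,0,0.0003,0.1,0.1,0,0,0.0003,0.1,0.1,0,0,0.0003,0.1],
)

```text
time_s: 22.7
tcp_pos: [0.4615, 0.1714, 0.0873]
tool_rot: [-3.141, 0.004, 0.837]
wrist_force: [-3.6, -4.2, 6.4]
width: 0.0429
grasp_force: 40.0
```

```bash
python3 st.py
```

```text
t 22.7 tcp [0.4615 0.1714 0.0873] yaw 0.837 j [-0.48  0.35  0.07  2.07 -0.03  0.73 -1.13] vmax 1.11
F [-3.6 -4.2  6.4] F_tool [-5.5  0.1] M [-0.913  0.882  0.489] w 0.0429 g 40.0
```

servo_tool(
  moves=[0.1,0,0,0.0002,0.05],
)

```text
time_s: 22.82
tcp_pos: [0.4615, 0.1714, 0.0872]
tool_rot: [-3.141, 0.004, 0.76]
wrist_force: [-4.6, -4.3, 8.4]
width: 0.0426
grasp_force: 40.0
```

```bash
python3 st.py
```

```text
t 22.82 tcp [0.4615 0.1714 0.0872] yaw 0.76 j [-0.5   0.35  0.09  2.07 -0.04  0.73 -1.19] vmax 0.537
F [-4.6 -4.3  8.4] F_tool [-6.3 -0.1] M [-0.977  0.992  0.498] w 0.0426 g 40.0
```

servo_tool(
  moves=[0.1,0,0,0.0001,0.04],
)

```text
time_s: 22.95
tcp_pos: [0.4614, 0.1715, 0.0871]
tool_rot: [-3.142, 0.004, 0.699]
wrist_force: [-4.1, -3.4, 7.5]
width: 0.0425
grasp_force: 40.0
```

```bash
python3 st.py
```

```text
t 22.95 tcp [0.4614 0.1715 0.0871] yaw 0.699 j [-0.51  0.35  0.1   2.07 -0.05  0.73 -1.25] vmax 0.437
F [-4.1 -3.4  7.5] F_tool [-5.3 -0.1] M [-0.934  0.96   0.543] w 0.0425 g 40.0
```

servo_tool(
  moves=[1,0,0,0,0,1,0,0,0,0,1,0,0,-0.07,0,1,0,0,-0.07,0,1,-0.0118,0.1044,0,0,1,-0.0118,0.1044,0,0,1,-0.0118,0.1044,0,0,1,-0.0118,0.1044,0,0,1,-0.0118,0.1044,0,0,1,0,0,0,-0.1,1,0,0,0,-0.1,1,0,0,0,-0.1,1,0,0,0,-0.1,1,0,0,0,-0.1,1,0,0,0,-0.1,1,0,0,0,-0.1,1,0,0,0,-0.1],
)

```text
time_s: 25.08
tcp_pos: [0.6084, -0.0459, 0.1568]
tool_rot: [-3.142, -0.0, 1.961]
wrist_force: [-0.3, 0.1, 0.3]
width: 0.092
grasp_force: 0.0
```

servo_tool(
  moves=[1,0,0,0,-0.1,1,0,0,0,-0.1,1,0,0,0,-0.1,1,0,0,0,-0.1,1,0,0,0,-0.1,1,0,0,0,-0.1,1,0,0,0,-0.1,1,0,0,0,-0.1,1,0,0,0,-0.1,1,0,0,0,-0.1,1,0,0,0,0,1,0,0,0,0],
)

```text
time_s: 26.58
tcp_pos: [0.6084, -0.0461, 0.1569]
tool_rot: [3.141, -0.0, -2.759]
wrist_force: [-0.4, -0.7, 0.4]
width: 0.092
grasp_force: 0.0
```

```bash
python3 st.py; python3 yel.py
```

```text
t 26.57 tcp [ 0.6084 -0.0461  0.1569] yaw -2.759 j [ 0.31  0.47 -0.38  1.72  0.2   0.99  1.81] vmax 0.008
F [-0.4 -0.7  0.4] F_tool [ 0.7 -0.5] M [ 0.118 -0.162  0.01 ] w 0.092 g 0.0
[316.8 205. ] 32.0 [ 0.6031 -0.0482] [ 0.6068 -0.0467]
[638.  136.5] 24.5 [0.4753 0.1379] [0.4723 0.1489]
[381.   26.3] 39.5 [ 0.4787 -0.0546] [ 0.4759 -0.0535]
```

servo_tool(
  moves=[1,0.004,-0.001,0.044,0,1,0,0,0.044,0,1,0,0,0.045,0,1,0,0,0,0,0.1,0,0,0,0,0.1,0,0,0,0,0.1,0,0,0,0,0.1,0,0,0,0,0.1,0,0,0,0,0.1,0,0,0,0],
  squeeze=40,
)

```text
time_s: 27.88
tcp_pos: [0.6067, -0.047, 0.0907]
tool_rot: [3.141, -0.0, -2.757]
wrist_force: [-1.2, -0.4, 0.6]
width: 0.0423
grasp_force: 40.0
```

```bash
python3 st.py
```

```text
t 27.88 tcp [ 0.6067 -0.047   0.0907] yaw -2.757 j [ 0.29  0.55 -0.36  1.77  0.24  0.87  1.78] vmax 0.002
F [-1.2 -0.4  0.6] F_tool [1.3 0.1] M [0.174 0.021 0.008] w 0.0423 g 40.0
```

servo_tool(
  moves=[0.1,0,0,0.0004,0.1,0.1,0,0,0.0004,0.1,0.1,0,0,0.0004,0.1,0.1,0,0,0.0004,0.1,0.1,0,0,0.0004,0.1,0.1,0,0,0.0004,0.1],
)

```text
time_s: 28.62
tcp_pos: [0.6067, -0.0469, 0.0895]
tool_rot: [3.142, -0.0, 2.58]
wrist_force: [-1.0, 0.6, 1.5]
width: 0.0421
grasp_force: 40.0
```

```bash
python3 st.py
```

```text
t 28.62 tcp [ 0.6067 -0.0469  0.0895] yaw 2.58 j [ 0.12  0.52 -0.14  1.78  0.09  0.84  0.96] vmax 1.082
F [-1.   0.6  1.5] F_tool [ 1.2 -0. ] M [0.123 0.029 0.142] w 0.0421 g 40.0
```

servo_tool(
  moves=[0.1,0,0,0.0004,0.1,0.1,0,0,0.0004,0.1,0.1,0,0,0.0004,0.1],
)

```text
time_s: 29.0
tcp_pos: [0.6067, -0.047, 0.0891]
tool_rot: [-3.141, 0.0, 2.109]
wrist_force: [-1.4, 1.0, 2.1]
width: 0.0425
grasp_force: 40.0
```

```bash
python3 st.py
```

```text
t 29.0 tcp [ 0.6067 -0.047   0.0891] yaw 2.109 j [ 0.04  0.52 -0.02  1.79  0.02  0.84  0.55] vmax 1.079
F [-1.4  1.   2.1] F_tool [ 1.5 -0.7] M [-0.006  0.128  0.486] w 0.0425 g 40.0
```

servo_tool(
  moves=[0.1,0,0,0.0002,0.06],
)

```text
time_s: 29.12
tcp_pos: [0.6067, -0.047, 0.089]
tool_rot: [-3.141, 0.001, 2.017]
wrist_force: [-1.5, -0.9, 2.6]
width: 0.0423
grasp_force: 40.0
```

```bash
python3 st.py
```

```text
t 29.12 tcp [ 0.6067 -0.047   0.089 ] yaw 2.017 j [ 0.02  0.52 -0.    1.79  0.    0.84  0.47] vmax 0.633
F [-1.5 -0.9  2.6] F_tool [-0.2 -1.8] M [0.008 0.085 0.526] w 0.0423 g 40.0
```

servo_tool(
  moves=[1,0,0,0,0,1,0,0,0,0,1,0,0,-0.07,0,1,0,0,-0.07,0,1,0.0322,-0.0805,0,0,1,0.0322,-0.0805,0,0,1,0.0322,-0.0805,0,0,1,0,0,0,0,1,0,0,0,0],
)

```text
time_s: 30.25
tcp_pos: [0.4781, -0.056, 0.1591]
tool_rot: [3.14, 0.001, 2.019]
wrist_force: [0.9, -0.2, -0.0]
width: 0.092
grasp_force: 0.0
```

```bash
python3 st.py; python3 look.py w4|tail -6
python3 - <<'E'
from h import *
c=eyes.camera('top'); cv2.imwrite('pics/t2.png',c['color'])
for t in ['mist_bottle','paste_cup']:
    for r in place_of(c,t): print(t,round(r['p'],2),np.round(r['uv']))
E
```

```text
t 30.25 tcp [ 0.4781 -0.056   0.1591] yaw 2.019 j [ 0.05  0.22 -0.01  2.04  0.    0.88  0.49] vmax 0.019
F [ 0.9 -0.2 -0. ] F_tool [-0.6  0.7] M [-0.063 -0.149  0.028] w 0.092 g 0.0
[[0.902, -0.414, -0.125, 0.442], [0.433, 0.863, 0.261, 0.018], [0.0, -0.289, 0.957, 0.354], [0.0, 0.0, 0.0, 1.0]] [[334.0, 0.0, 317.0], [0.0, 334.0, 196.0], [0.0, 0.0, 1.0]]
0.86 [314.8 196.2] [ 0.4758 -0.0565  0.082 ]
0.59 [449.3 250.8] [ 0.6059 -0.0505  0.082 ]
0.87 [577.2   0.  640.    6.7]
0.86 [428.1 228.7 497.  289.1]
0.59 [286.  173.5 348.  235.7]
paste_cup 0.74 [202. 238.]
paste_cup 0.7 [210. 157.]
paste_cup 0.68 [216. 197.]
```

View pics/w4.png

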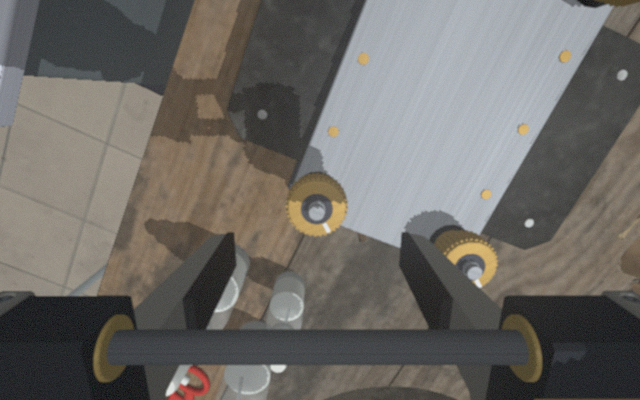

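The wrist picture shows nut 2 centred at about (316, 204) and nut 3 at (470, 260). The bottles are still standing at the lower left, around (287, 295). I'll re-check nut 2 by feel.

servo_tool(
  moves=[1,0,0,0.047,0,1,0,0,0.047,0,1,0,0,0.046,0,1,0,0,0,0,0.1,0,0,0,0,0.1,0,0,0,0,0.1,0,0,0,0,0.1,0,0,0,0,0.1,0,0,0,0,0.1,0,0,0,0,0.1,0,0,0,0.03],
  squeeze=40,
)

```text
time_s: 31.92
tcp_pos: [0.4772, -0.0559, 0.0888]
tool_rot: [3.141, 0.0, 1.972]
wrist_force: [0.1, 0.3, 0.4]
width: 0.0426
grasp_force: 40.0
```

```bash
python3 st.py
```

```text
t 31.93 tcp [ 0.4772 -0.0559  0.0888] yaw 1.972 j [0.05 0.33 0.   2.09 0.   0.72 0.45] vmax 0.34
F [0.1 0.3 0.4] F_tool [0.2 0.2] M [-0.036 -0.159  0.645] w 0.0426 g 40.0
```

servo_tool(
  moves=[0.1,0,0,0,0.03],
)

```text
time_s: 32.05
tcp_pos: [0.4771, -0.0559, 0.0888]
tool_rot: [3.142, 0.001, 1.926]
wrist_force: [-0.0, -0.6, 1.6]
width: 0.0424
grasp_force: 40.0
```

```bash
python3 st.py
```

```text
t 32.05 tcp [ 0.4771 -0.0559  0.0888] yaw 1.926 j [ 0.04  0.33  0.01  2.1  -0.    0.72  0.41] vmax 0.335
F [-0.  -0.6  1.6] F_tool [-0.6 -0.2] M [-0.073 -0.167  0.623] w 0.0424 g 40.0
```

servo_tool(
  moves=[1,0,0,0,0,1,0,0,0,0,1,0,0,-0.07,0,1,0,0,-0.1,0,1,0,0,-0.1,0,1,0,0,0,0,1,0,0,0,0,1,0,0,0,0],
)

```text
time_s: 33.05
tcp_pos: [0.4759, -0.0559, 0.2222]
tool_rot: [-3.139, -0.001, 1.924]
wrist_force: [0.2, -1.1, -0.1]
width: 0.0919
grasp_force: 0.0
```

```bash
python3 st.py; python3 -c "
from station import job_done; print(job_done())"
```

```text
t 33.05 tcp [ 0.4759 -0.0559  0.2222] yaw 1.924 j [ 0.03  0.14  0.02  1.97 -0.    1.03  0.4 ] vmax 0.004
F [ 0.2 -1.1 -0.1] F_tool [-1.1 -0.1] M [-0.021 -0.102 -0.01 ] w 0.0919 g 0.0
the job is handed in; nothing more can be done
None
```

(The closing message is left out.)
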